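# Pressurise the test cell

## Task

Start the pressure test with closed fingers, only pushing: press the test cell's vent plunger down until it is fully home, then switch the pump rocker on by pressing its raised end down, then press the big round button well down and keep it down - the program finishes while still holding it. Keep to that order, leave the small round button alone, and do not lift, tip or shove the test cell or disturb anything standing around.

Things in the scene. Friction and masses are not known exactly. Their poses are not given: they have to be found in the camera images.
- cell: the loose test cell (2.5 kg): steel foot plate 150 x 150 x 12 mm carrying a round aluminium chamber with a black clamp flange (116 mm across, its top 68 mm above the table) and a brass boss (30 mm across, top at 76 mm) on its centre; origin at the centre of the foot's underside, z up. A brass side port and a white-faced gauge are on its sides
- vent (a joint): vent plunger, in m: 0 = right up (vent open), 0.014 = pushed fully home (vent closed). Stiff, about 4 N to move, no spring: it stays where it is pushed. At the start it stands at 0 to 0.003
- vent_top (a point): centre of the top face of the vent plunger, a flat steel disc 36 mm across and 8 mm thick on a thin stem, above the middle of the test cell; 100 mm above the table at joint value 0, 86 mm when home. It is pushed straight down
- console: the tester's console, fixed to the table: low box 200 (x) x 300 (y) x 70 mm tall, black with an aluminium top, a row of three controls 90 mm apart along its y axis in any order (pump rocker, big round button, small round button; black on grey housings); origin at the centre of its underside
- rocker (a joint): pump rocker, in rad: -0.25 = off (its far end, away from the robot, is raised), +0.25 = on (far end pressed down). It stays where it is put; about 2.5 N on its end moves it. It starts at -0.25 to -0.20
- rocker_far (a point): point to press straight down, on top of the rocker's far (raised) end, 21 mm from its pivot along its own +x; tilts with it. The rocker is a flat black paddle 56 (x) x 30 (y) x 8 mm turning about its own y axis, pivot 85 mm above the table. The point sinks about 10 mm from off to on, to 84 mm above the table. Grey housing 68 x 42 mm, top at 77 mm
- run (a joint): big round button, in m: 0 = out, 0.008 = fully down. Sprung: it comes back when released; about 2 N to start it, 6 N fully down
- run_top (a point): centre of the top face of the big round button, 48 mm across, in a round grey housing 64 mm across; 94 mm above the table when out, 86 mm when fully down (housing top at 82 mm). It is pushed straight down
- aux (a joint): small round button, in m: 0 = out, 0.006 = fully down, sprung. Leave it alone
- aux_top (a point): centre of the top face of the small round button, 20 mm across, in a round grey housing 36 mm across; 92 mm above the table
- spacer: loose plain steel spacer ring lying on the console's near edge, 36 mm across, 12 mm tall; origin at its underside centre. Bystander
- weight: loose small brass weight standing in front of the cell, 30 mm across, 30 mm tall; origin at its underside centre. Bystander
- holder: loose black sample-holder ring behind the cell, 60 mm across, 22 mm tall; origin at its underside centre. Bystander
- screwdriver: loose blue-handled screwdriver, 200 mm long, 26 mm thick handle, lying to the left of the work; origin under its middle. Bystander
- wrench: loose steel wrench, 180 mm long, 8 mm thick, lying to the right of the work; origin under its middle. Bystander
- carton: loose white paper carton 70 x 110 x 90 mm tall beyond the work; origin at its underside centre. Bystander
- jar: loose closed jar, 68 mm across, 90 mm tall, beyond the work; origin at its underside centre. Bystander
- cylinder: loose tall clear measuring cylinder, 60 mm across, 160 mm tall, at the left; origin at its underside centre. Bystander
Things that resemble listed ones, but are neither listed nor needed, are in the scene too. Leave any red or turquoise look-alike of the cell alone.

How it is judged:
By the outcome, as a careful person would: the job done as asked, in the order asked, and still so for the second after the job is handed in, while the arm keeps its last pose, push and grip.
It also fails if it takes over 48 s, if anything falls off the work surface, if the arm or the gripper's body presses on something with over 40 N, if the wrist force passes 120 N, or if a joint passes its speed limit or range.

## Robot

A 6-joint arm with a two-finger parallel gripper is mounted at the origin on the work surface. World frame = base frame: x ahead of the robot, y to its left, z up, the work surface at z = 0. Lengths are in m, angles in rad, forces in N, time in s.
With the tool pointing down it reaches from about 0.35 to 0.975 m from the base axis. Payload 4.9 kg.
Tool frame: the origin (TCP) lies on the centre line of the jaws, within the pads' length; the fingertips stand 19 mm ahead of it and the grasp point (between the pads) is the TCP; z points along the fingers, y is the line along which they close (so a half turn about z gives the same grasp; the last joint's range is limited). The gripper opens to 85 mm and grips with 20 to 120 N. Pads are 22 mm wide; open, the fingers measure 114 mm over their backs; the gripper's body (76 mm by 85 mm) begins 54 mm behind the grasp point. The pads swing forward as they close: fully open they stand 13 mm farther back than shut.
Start: joints at [1.193, 0.053, 1.613, -0, 1.476, -0.119], TCP at [0.16, 0.604, 0.25] pointing down, gripper open.
Joint ranges: [-3.01, 3.01], [-1.01, 2.22], [0.06, 2.58], [-1.02, 4.17], [0.09, 2.62], [-3.14, 3.14]. Speed limits (rad/s): [2.57, 2.57, 3.14, 3.14, 3.14, 3.14].

## Interface

Orientations are given as a unit quaternion [w, x, y, z].
In Python, from plant import state, grab_frame, ticket, spotter gives the robot as it stands.
- The arm moves only by the tool apply_moves, never from a script. Its argument "series" is a list of rows, each an object of numbers: "jaw": the closure, from 0 (fully open) to 1 (shut); "dx", "dy", "dz": the shift along the tool's x, y, z in mm; "turn": the turn about the tool's z in rad. A call has 1 to 5 rows; each row is the pose to reach, as a shift and turn from the pose commanded when the call began, along the tool's axes at that moment; what a row does not reach only later rows make up. A row lasts 1/12 s, in which the tool goes at most 41.7 mm and 7.16 degrees, less where a joint would pass 70% of its speed; a pose out of reach is approached as far as the arm can. A call with a gripper value outside its range is refused whole. The fingers move at their own pace and stop on an object; the grip force is fixed at half the most. Time passes only in rows, so rows that repeat a pose let the fingers close. It gives the time, the measured TCP pose, the force, the opening and the grip force at its end, in the units of the state.
- state(): the state, without advancing time (a new reading comes with each control period).
- grab_frame(name): name is "scene" or "top" or "wrist"; returns a dict with "pixels" (400x640x3 uint8, red, green, blue), "mtx" (3x3 intrinsics, pixels), "camera_from_world" (4x4, takes a point from world to camera coordinates). Camera axes: x right, y down, z forward; pixel columns grow to the right and rows downward; lengths in m; the calibration is good to about 2 mm. A picture is of the moment at which its call begins. There is no depth.
- ticket.job_done(): hands the job in; it is judged then, once.
Trained networks look in a picture, given as the dict that the camera call returned (one of the last four; its "shot" number tells which), for a name from the list of things; names that differ only in an ending like _2 or _b are one class to them, and where a whole thing is asked for, a point or a joint stands for the part that bears it (a point fixed in the world has none). Each returns a list of dicts, best first, with "conf" (0 to 1); they miss things now and then, are a little off and sometimes report something else, mostly with a low value. They report only what shows in the picture. A call takes as long as a camera call. They do not tell look-alikes from the thing itself.
- spotter.outline_of(picture, target): "region" (400x640 bool, what is visible of it) and "extent" ([left, top, right, bottom] in pixels, round what is visible of it).
The state is a dict: "time": time; "joint_pos": joint angles; "joint_vel": joint speeds; "joint_efforts": joint torques, N m; "tool_pos": TCP position; "tool_rot": TCP orientation; "contact_force": force on the tool from outside, world axes, zero at the start; "ft_torque": the same for the moment, N m; "gripper_width": opening from 0.0 (shut) to 1.0 (fully open); "grasp_force": force on a finger pad.
Only numpy, scipy, OpenCV 4.12 (cv2) and the standard library are available. Lean on these libraries where they do the work, as an engineer would, in place of code of your own. Each camera call takes 0.05 s, during which the arm holds its last target. There are 200 camera calls.

## Working session

There is one attempt and no reset: what is moved stays moved. The work goes in short steps, Python scripts to look and compute and a tool call to move; the robot and the scene stay as the last step left them, time stands still between calls to the robot, and variables do not carry over. Pictures are saved under pics/ and viewed, at most 10 in all, crops included, and the job is handed in when it is done.

Besides the shell and the picture viewer there is one more tool, called after "Request:" as name(argument=value, ...), one argument or row to a line, values as JSON. apply_moves: Moves the arm, as the interface text tells. Its arguments: {"type":"object","properties":{"series":{"type":"array","items":{"type":"object","properties":{"jaw":{"type":"number"},"dx":{"type":"number"},"dy":{"type":"number"},"dz":{"type":"number"},"turn":{"type":"number"}}}}},"required":["series"]}

```bash
mkdir -p pics
cat > h.py <<'E'
import numpy as np, cv2
from plant import state, grab_frame, ticket, spotter
def ray(f,u,v,z):
    T=np.array(f["camera_from_world"]);R=T[:3,:3];c=-R.T@T[:3,3]
    d=R.T@np.linalg.inv(f["mtx"])@np.array([u,v,1.]);return c+d*(z-c[2])/d[2]
def cen(r):
    y,x=np.nonzero(r); return x.mean(),y.mean()
def save(f,n): cv2.imwrite("pics/"+n+".png",f["pixels"][...,::-1])
E
python3 - <<'E'
from h import *
s=state();print(s["time"],s["tool_pos"],s["tool_rot"],s["gripper_width"])
Z=dict(vent_top=.1,rocker_far=.09,run_top=.094,aux_top=.092,console=.07,cell=.07,spacer=.082,weight=.03)
for n in("top","scene"):
    f=grab_frame(n);save(f,n+"0")
    T=np.array(f["camera_from_world"]);print(n,"cam",(-T[:3,:3].T@T[:3,3]).round(3))
    for k,z in Z.items():
        for o in spotter.outline_of(f,k)[:3]:
            e=o["extent"];u,v=cen(o["region"]);print(k,round(o["conf"],2),np.round(e),round(u),round(v),ray(f,u,v,z).round(4),ray(f,(e[0]+e[2])/2,(e[1]+e[3])/2,z).round(4)[:2])
a=cv2.imread("pics/top0.png")
E
```

```text
0.0 [0.15974418 0.60362955 0.24905459] [-2.41900987e-04  1.29073293e-01  9.91634513e-01 -1.00942983e-03] 1.0036426253173265
top cam [ 3.910e-01 -1.000e-03  1.346e+00]
vent_top 0.69 [254. 186. 266. 198.] 259 193 [0.5426 0.1751 0.1   ] [0.5443 0.1722]
vent_top 0.6 [398. 293. 417. 308.] 408 301 [ 0.2328 -0.2636  0.1   ] [ 0.2351 -0.263 ]
vent_top 0.42 [204. 105. 213. 117.] 208 111 [0.7883 0.3345 0.1   ] [0.7877 0.3345]
rocker_far 0.55 [344. 193. 355. 211.] 348 202 [ 0.5192 -0.0913  0.09  ] [ 0.519  -0.0936]
run_top 0.59 [373. 193. 386. 206.] 379 200 [ 0.5242 -0.1818  0.094 ] [ 0.5268 -0.1826]
aux_top 0.63 [361. 218. 368. 230.] 363 224 [ 0.4538 -0.1337  0.092 ] [ 0.4528 -0.1395]
console 0.65 [325. 170. 426. 237.] 379 202 [ 0.5208 -0.1841  0.07  ] [ 0.5174 -0.1744]
console 0.42 [162. 232. 175. 266.] 167 249 [0.3737 0.4476 0.07  ] [0.3736 0.4451]
cell 0.91 [369. 266. 430. 334.] 401 298 [ 0.2383 -0.249   0.07  ] [ 0.2319 -0.2455]
cell 0.87 [216. 265. 268. 317.] 240 290 [0.2555 0.2271 0.07  ] [0.2511 0.2213]
cell 0.62 [189.  90. 241. 145.] 215 120 [0.77 0.32 0.07] [0.778  0.3219]
weight 0.51
[... 496 characters left out ...]
 -0.1838  0.094 ] [ 0.54   -0.1803]
aux_top 0.3 [266. 180. 284. 190.] 275 185 [ 0.5248 -0.1846  0.092 ] [ 0.5254 -0.1857]
console 0.93 [222. 153. 331. 240.] 275 198 [ 0.5557 -0.1695  0.07  ] [ 0.5472 -0.1684]
console 0.18 [393. 215. 400. 226.] 396 220 [0.4626 0.2    0.07  ] [0.4642 0.2034]
cell 0.93 [365. 313. 423. 368.] 396 341 [0.8175 0.333  0.07  ] [0.8179 0.328 ]
cell 0.8 [275. 114. 318. 152.] 296 134 [ 0.2781 -0.2417  0.07  ] [ 0.2734 -0.2433]
cell 0.72 [399. 164. 454. 208.] 426 186 [0.296 0.24  0.07 ] [0.2963 0.242 ]
spacer 0.62 [295. 173. 305. 181.] 299 178 [ 0.4568 -0.1369  0.082 ] [ 0.4537 -0.1348]
weight 0.46 [219. 233. 243. 274.] 229 254 [ 0.7718 -0.2071  0.03  ] [ 0.77   -0.2034]
```

Run:
```python
import cv2
a=cv2.imread("pics/top0.png")[150:270,220:440];b=cv2.imread("pics/scene0.png")[140:290,200:450]
cv2.imwrite("pics/c1.png",cv2.resize(a,(792,432),interpolation=2));cv2.imwrite("pics/c2.png",cv2.resize(b,(800,480),interpolation=2))
```

```text
(no output)
```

View pics/top0.png

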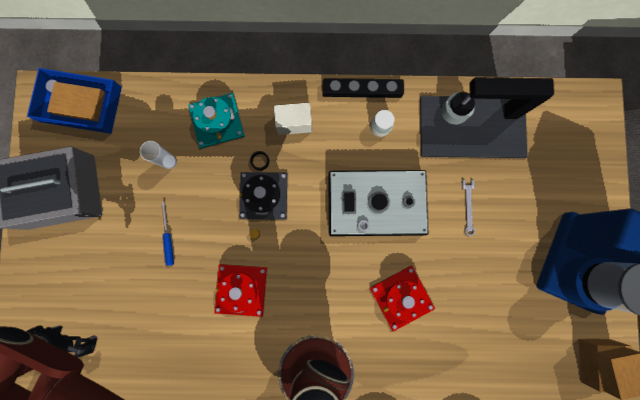

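View pics/c1.png

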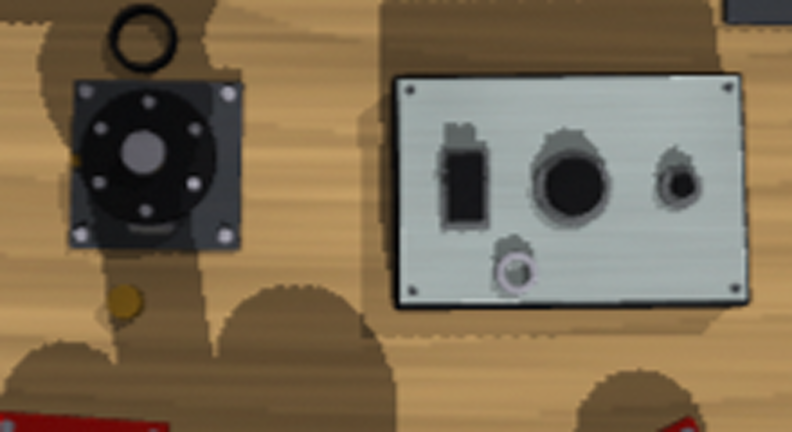

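View pics/c2.png

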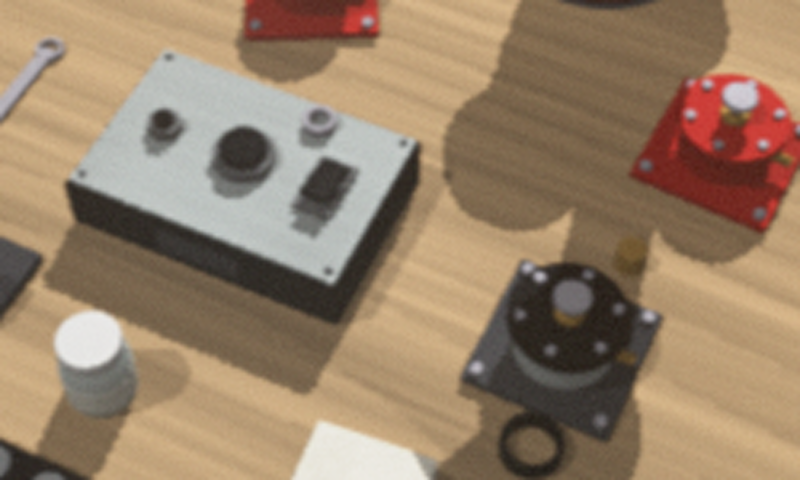

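The top picture shows the black cell at (259,192), the rocker at (348,202), the big button at (379,200) and the small one at (408,201). The spacer ring is at (363,224). The network's "aux" hit was actually that ring. The scene picture agrees: vent about (378,233), rocker (301,196), big button (276,187). The red and turquoise cells are look-alikes.

Request:
apply_moves(
  series=[
    {"dx":-34,"dy":-22,"dz":0,"turn":-0.1,"jaw":1},
    {"dx":-68,"dy":-44,"dz":0,"turn":-0.2,"jaw":1},
    {"dx":-102,"dy":-66,"dz":0,"turn":-0.26,"jaw":1},
    {"dx":-136,"dy":-88,"dz":0,"turn":-0.26,"jaw":1},
    {"dx":-170,"dy":-110,"dz":0,"turn":-0.26,"jaw":1},
  ],
)

```text
time: 1.32
tool_pos: [0.2969, 0.4529, 0.2504]
tool_rot: [0.0, -0.001, 1.0, 0.0]
contact_force: [0.3, 0.5, 1.1]
gripper_width: 0.298
grasp_force: 0.0
```

Request:
apply_moves(
  series=[
    {"dx":-22,"dy":-32,"jaw":1,"dz":0,"turn":0},
    {"dx":-44,"dy":-64,"jaw":1,"dz":0,"turn":0},
    {"dx":-66,"dy":-96,"jaw":1,"dz":0,"turn":0},
    {"dx":-88,"dy":-128,"jaw":1,"dz":0,"turn":0},
    {"dx":-110,"dy":-160,"jaw":1,"dz":0,"turn":0},
  ],
)

```text
time: 1.73
tool_pos: [0.4071, 0.2928, 0.2506]
tool_rot: [0.0, -0.001, 1.0, 0.0]
contact_force: [0.5, -0.1, 0.5]
gripper_width: 0.002
grasp_force: 0.0
```

Request:
apply_moves(
  series=[
    {"dx":-25,"dy":-25,"jaw":1,"dz":0,"turn":0},
    {"dx":-50,"dy":-50,"jaw":1,"dz":0,"turn":0},
    {"dx":-75,"dy":-75,"jaw":1,"dz":0,"turn":0},
    {"dx":-90,"dy":-100,"jaw":1,"dz":0,"turn":0},
    {"dx":-90,"dy":-100,"jaw":1,"dz":0,"turn":0},
  ],
)

```text
time: 2.15
tool_pos: [0.4988, 0.1908, 0.2504]
tool_rot: [0.001, 0.002, 1.0, -0.001]
contact_force: [0.2, 0.3, 0.8]
gripper_width: 0.003
grasp_force: 0.0
```

```bash
cat > w.py <<'E'
from h import *
import sys
s=state();print(s["time"],s["tool_pos"].round(4) if hasattr(s["tool_pos"],'round') else s["tool_pos"],s["contact_force"],s["gripper_width"])
Z=dict(vent_top=.0985,rocker_far=.088,run_top=.094,aux_top=.092,console=.07,cell=.068,spacer=.082)
f=grab_frame("wrist");save(f,sys.argv[1])
T=np.array(f["camera_from_world"]);print("cam",(-T[:3,:3].T@T[:3,3]).round(3))
for k in sys.argv[2:]:
    for o in spotter.outline_of(f,k)[:2]:
        e=o["extent"];u,v=cen(o["region"]);print(k,round(o["conf"],2),np.round(e),round(u),round(v),ray(f,u,v,Z[k]).round(4),ray(f,(e[0]+e[2])/2,(e[1]+e[3])/2,Z[k]).round(4)[:2])
E
python3 w.py w1 vent_top cell console rocker_far run_top
```

```text
2.15 [0.4988 0.1908 0.2504] [0.21658135 0.29599053 0.8203675 ] 0.0027841770255568297
cam [0.425 0.191 0.374]
vent_top 0.87 [292. 225. 329. 259.] 307 242 [0.5438 0.1723 0.0985] [0.5437 0.1754]
vent_top 0.46 [321.  85. 345. 115.] 333 99 [0.425  0.1952 0.0985] [0.4253 0.1951]
cell 0.76 [426. 327. 483. 378.] 448 355 [0.6892 0.32   0.068 ] [0.6864 0.3265]
cell 0.45 [322.  86. 347. 116.] 333 100 [0.4253 0.1954 0.068 ] [0.4263 0.1967]
console 0.56 [  1.  95. 142. 302.] 68 200 [ 0.5126 -0.0498  0.07  ] [ 0.5116 -0.047 ]
console 0.56 [542. 278. 639. 398.] 599 327 [0.6534 0.4725 0.07  ] [0.6671 0.4667]
rocker_far 0.64 [  0. 184.  32. 248.] 14 216 [ 0.5226 -0.0872  0.088 ] [ 0.5223 -0.0857]
rocker_far 0.37 [285. 227. 325. 258.] 307 242 [0.5481 0.1716 0.088 ] [0.5488 0.1699]
```

View pics/w1.png

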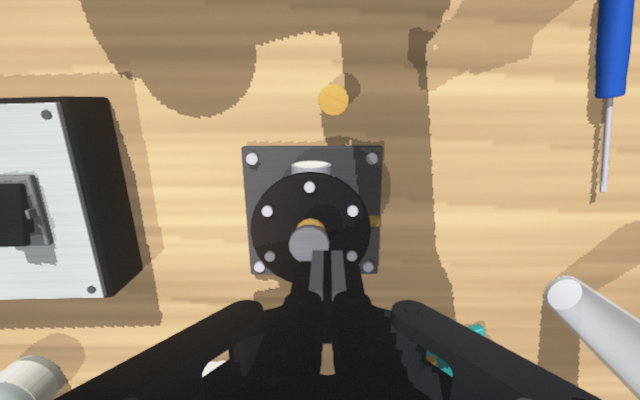

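The wrist view shows the plunger's disc at about (309,244), giving (0.545, 0.173) at a height near 0.1. That agrees with both other cameras. I'm moving above it, then down.

Request:
apply_moves(
  series=[
    {"dx":-30,"dy":-12,"dz":0,"jaw":1,"turn":0},
    {"dx":-46,"dy":-18,"dz":20,"jaw":1,"turn":0},
    {"dx":-46,"dy":-18,"dz":60,"jaw":1,"turn":0},
    {"dx":-46,"dy":-18,"dz":95,"jaw":1,"turn":0},
    {"dx":-46,"dy":-18,"dz":115,"jaw":1,"turn":0},
  ],
)

```text
time: 2.87
tool_pos: [0.5399, 0.1771, 0.1309]
tool_rot: [-0.003, -0.001, 1.0, -0.0]
contact_force: [0.2, -1.0, 0.6]
gripper_width: 0.0
grasp_force: 0.0
```

Request:
apply_moves(
  series=[
    {"dx":0,"dy":0,"dz":3,"jaw":1,"turn":0},
    {"dx":0,"dy":0,"dz":3,"jaw":1,"turn":0},
    {"dx":0,"dy":0,"dz":3,"jaw":1,"turn":0},
  ],
)

```text
time: 3.12
tool_pos: [0.5432, 0.1774, 0.134]
tool_rot: [0.001, -0.001, 1.0, 0.0]
contact_force: [0.4, 0.0, 0.9]
gripper_width: 0.0
grasp_force: 0.0
```

Run:
```python
from h import *
w=grab_frame("wrist");s=grab_frame("scene")
a=cv2.resize(w["pixels"][120:320,200:440],(480,400),interpolation=2);b=cv2.resize(s["pixels"][170:290,330:426],(320,400),interpolation=2)
cv2.imwrite("pics/w2.png",np.hstack([a,b])[...,::-1]);print(state()["tool_pos"],state()["contact_force"])
```

```text
[0.54399786 0.177339   0.135213  ] [-0.87668615  0.07845509  0.30769019]
```

View pics/w2.png

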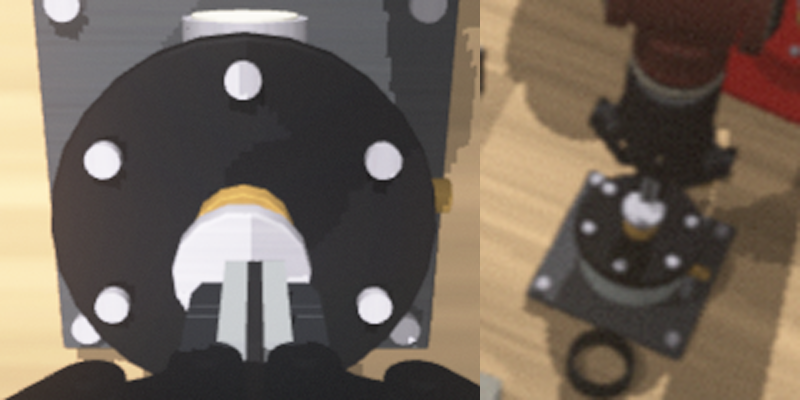

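The wrist crop shows the fingers centred over the disc, about 3 mm too far to +y (disc at column 243, fingers at 255). I'll correct that and go down.

Request:
apply_moves(
  series=[
    {"dx":-1,"dy":-3,"dz":5,"jaw":1,"turn":0},
    {"dx":-1,"dy":-3,"dz":10,"jaw":1,"turn":0},
    {"dx":-1,"dy":-3,"dz":15,"jaw":1,"turn":0},
    {"dx":-1,"dy":-3,"dz":18,"jaw":1,"turn":0},
    {"dx":-1,"dy":-3,"dz":20,"jaw":1,"turn":0},
  ],
)

```text
time: 3.63
tool_pos: [0.5439, 0.1736, 0.1125]
tool_rot: [0.0, -0.001, 1.0, -0.0]
contact_force: [-0.8, -0.4, 3.8]
gripper_width: 0.004
grasp_force: 1.9
```

Request:
apply_moves(
  series=[
    {"dx":0,"dy":0,"dz":1,"jaw":1,"turn":0},
    {"dx":0,"dy":0,"dz":2,"jaw":1,"turn":0},
    {"dx":0,"dy":0,"dz":3,"jaw":1,"turn":0},
    {"dx":0,"dy":0,"dz":4,"jaw":1,"turn":0},
    {"dx":0,"dy":0,"dz":4,"jaw":1,"turn":0},
  ],
)

```text
time: 4.05
tool_pos: [0.5439, 0.1736, 0.1084]
tool_rot: [0.001, -0.001, 1.0, -0.0]
contact_force: [2.6, -0.9, 3.0]
gripper_width: -0.002
grasp_force: 1.4
```

Plunger is moving at about 4 N. I'll carry on until it stops.

Request:
apply_moves(
  series=[
    {"dz":1,"dx":0,"dy":0,"jaw":1,"turn":0},
    {"dz":2,"dx":0,"dy":0,"jaw":1,"turn":0},
    {"dz":3,"dx":0,"dy":0,"jaw":1,"turn":0},
    {"dz":3,"dx":0,"dy":0,"jaw":1,"turn":0},
  ],
)

```text
time: 4.38
tool_pos: [0.5437, 0.1736, 0.1053]
tool_rot: [0.0, -0.001, 1.0, 0.0]
contact_force: [3.2, -0.8, 2.7]
gripper_width: -0.0
grasp_force: 1.5
```

Request:
apply_moves(
  series=[
    {"dz":0.5,"dx":0,"dy":0,"jaw":1,"turn":0},
    {"dz":1,"dx":0,"dy":0,"jaw":1,"turn":0},
    {"dz":1,"dx":0,"dy":0,"jaw":1,"turn":0},
  ],
)

```text
time: 4.63
tool_pos: [0.5438, 0.1736, 0.105]
tool_rot: [0.0, -0.001, 1.0, -0.0]
contact_force: [0.4, -0.4, 6.5]
gripper_width: -0.001
grasp_force: 3.2
```

Request:
apply_moves(
  series=[
    {"dz":0.5,"dx":0,"dy":0,"jaw":1,"turn":0},
    {"dz":1,"dx":0,"dy":0,"jaw":1,"turn":0},
    {"dz":1,"dx":0,"dy":0,"jaw":1,"turn":0},
  ],
)

```text
time: 4.88
tool_pos: [0.5438, 0.1736, 0.105]
tool_rot: [0.0, -0.001, 1.0, -0.0]
contact_force: [-1.1, -2.4, 10.9]
gripper_width: 0.002
grasp_force: 5.6
```

The plunger is home: a hard stop at TCP z = 0.105 (tip at 86 mm) with the force rising. Next I lift and go across to the console.

Request:
apply_moves(
  series=[
    {"dz":-20,"dx":0,"dy":0,"jaw":1,"turn":0},
    {"dz":-60,"dx":0,"dy":0,"jaw":1,"turn":0},
    {"dz":-100,"dx":0,"dy":0,"jaw":1,"turn":0},
    {"dz":-105,"dx":15,"dy":-36,"jaw":1,"turn":0},
    {"dz":-105,"dx":30,"dy":-74,"jaw":1,"turn":0},
  ],
)

```text
time: 5.3
tool_pos: [0.5145, 0.1005, 0.2117]
tool_rot: [0.002, -0.003, 1.0, 0.001]
contact_force: [-0.5, -1.6, 0.2]
gripper_width: -0.001
grasp_force: 0.0
```

Request:
apply_moves(
  series=[
    {"dz":0,"dx":5,"dy":-40,"jaw":1,"turn":0},
    {"dz":0,"dx":10,"dy":-80,"jaw":1,"turn":0},
    {"dz":0,"dx":15,"dy":-120,"jaw":1,"turn":0},
    {"dz":0,"dx":15,"dy":-160,"jaw":1,"turn":0},
    {"dz":0,"dx":15,"dy":-200,"jaw":1,"turn":0},
  ],
)

```text
time: 5.72
tool_pos: [0.497, -0.1013, 0.2068]
tool_rot: [-0.001, -0.001, 1.0, 0.001]
contact_force: [0.9, -0.4, -0.3]
gripper_width: 0.003
grasp_force: 0.0
```

Request:
apply_moves(
  series=[
    {"dz":0,"dx":0,"dy":-20,"jaw":1,"turn":0},
    {"dz":0,"dx":0,"dy":-30,"jaw":1,"turn":0},
    {"dz":0,"dx":0,"dy":-30,"jaw":1,"turn":0},
  ],
)

```text
time: 5.97
tool_pos: [0.4979, -0.1313, 0.207]
tool_rot: [-0.001, 0.001, 1.0, 0.001]
contact_force: [0.2, 1.0, -0.1]
gripper_width: 0.005
grasp_force: 0.0
```

```bash
python3 w.py w3 rocker_far run_top aux_top console
```

```text
5.9667 [ 0.4979 -0.1313  0.207 ] [ 0.20469451  1.01434053 -0.08796959] 0.004551820963392798
cam [ 0.425 -0.132  0.331]
rocker_far 0.81 [355. 198. 396. 270.] 375 234 [ 0.5216 -0.0947  0.088 ] [ 0.5217 -0.0948]
rocker_far 0.54 [294. 116. 343. 167.] 319 141 [ 0.4516 -0.1373  0.088 ] [ 0.4518 -0.1373]
run_top 0.88 [229. 205. 290. 268.] 258 237 [ 0.5212 -0.1832  0.094 ] [ 0.521 -0.182]
aux_top 0.66 [124. 228. 157. 252.] 141 239 [ 0.5238 -0.2716  0.092 ] [ 0.5246 -0.2721]
console 0.9 [ 56.  95. 451. 334.] 248 196 [ 0.4962 -0.1936  0.07  ] [ 0.5119 -0.1906]
```

View pics/w3.png

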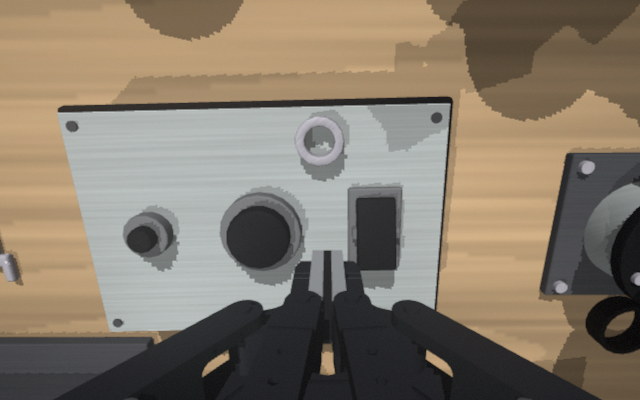

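The wrist view shows the rocker paddle at (376,234), the big button at (259,237), the small button at (142,239) and the spacer ring at (319,141). They are about 89 mm apart, as they should be. The rocker's far end is at about x 0.543, y -0.0945.

Request:
apply_moves(
  series=[
    {"dx":-25,"dy":20,"dz":0,"jaw":1,"turn":0},
    {"dx":-46,"dy":37,"dz":15,"jaw":1,"turn":0},
    {"dx":-46,"dy":37,"dz":50,"jaw":1,"turn":0},
    {"dx":-46,"dy":37,"dz":78,"jaw":1,"turn":0},
    {"dx":-46,"dy":37,"dz":78,"jaw":1,"turn":0},
  ],
)

```text
time: 6.63
tool_pos: [0.5408, -0.0903, 0.1235]
tool_rot: [-0.006, -0.002, 1.0, 0.002]
contact_force: [-2.1, 0.2, -1.0]
gripper_width: -0.001
grasp_force: 0.0
```

Run:
```python
from h import *
w=grab_frame("wrist");s=grab_frame("scene")
a=cv2.resize(w["pixels"][150:350,200:440],(480,400),interpolation=2);b=cv2.resize(s["pixels"][140:260,260:356],(320,400),interpolation=2)
cv2.imwrite("pics/w4.png",np.hstack([a,b])[...,::-1]);print(state()["tool_pos"],state()["contact_force"])
```

```text
[ 0.54403731 -0.09209576  0.1294626 ] [ 0.51128087 -0.19440807  0.59224219]
```

View pics/w4.png

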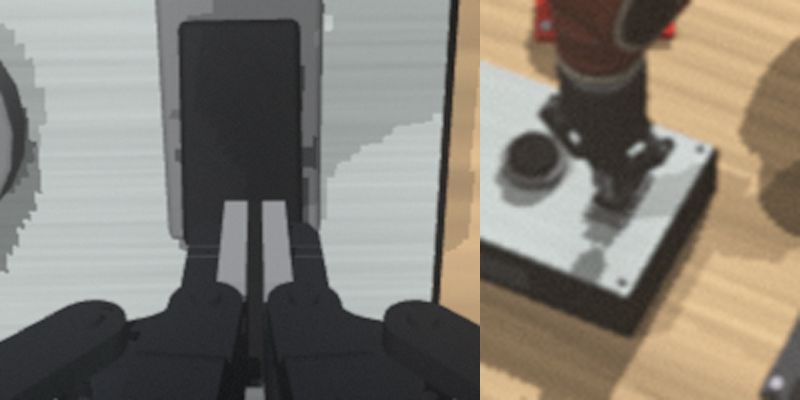

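The paddle is at columns 180–300 and the fingers are at its far half, about 3 mm too far to +y. I'll shift and press.

Request:
apply_moves(
  series=[
    {"dx":0,"dy":-3,"dz":6,"jaw":1,"turn":0},
    {"dx":0,"dy":-3,"dz":12,"jaw":1,"turn":0},
    {"dx":0,"dy":-3,"dz":15,"jaw":1,"turn":0},
    {"dx":0,"dy":-3,"dz":17,"jaw":1,"turn":0},
    {"dx":0,"dy":-3,"dz":19,"jaw":1,"turn":0},
  ],
)

```text
time: 7.15
tool_pos: [0.5457, -0.0967, 0.1124]
tool_rot: [0.001, -0.0, 1.0, -0.0]
contact_force: [2.2, 0.4, 2.7]
gripper_width: -0.0
grasp_force: 1.3
```

Request:
apply_moves(
  series=[
    {"dx":0,"dy":0,"dz":1,"jaw":1,"turn":0},
    {"dx":0,"dy":0,"dz":2,"jaw":1,"turn":0},
    {"dx":0,"dy":0,"dz":3,"jaw":1,"turn":0},
    {"dx":0,"dy":0,"dz":4,"jaw":1,"turn":0},
    {"dx":0,"dy":0,"dz":4,"jaw":1,"turn":0},
  ],
)

```text
time: 7.57
tool_pos: [0.5453, -0.0966, 0.1077]
tool_rot: [0.001, -0.001, 1.0, -0.0]
contact_force: [2.6, -1.6, 2.3]
gripper_width: -0.002
grasp_force: 1.4
```

Request:
apply_moves(
  series=[
    {"dx":0,"dy":0,"dz":1,"jaw":1,"turn":0},
    {"dx":0,"dy":0,"dz":2,"jaw":1,"turn":0},
    {"dx":0,"dy":0,"dz":3,"jaw":1,"turn":0},
    {"dx":0,"dy":0,"dz":3,"jaw":1,"turn":0},
  ],
)

```text
time: 7.9
tool_pos: [0.5453, -0.0965, 0.1045]
tool_rot: [0.001, -0.001, 1.0, -0.0]
contact_force: [4.1, -1.8, 3.6]
gripper_width: -0.003
grasp_force: 2.1
```

Request:
apply_moves(
  series=[
    {"dx":0,"dy":0,"dz":0.5,"jaw":1,"turn":0},
    {"dx":0,"dy":0,"dz":1,"jaw":1,"turn":0},
    {"dx":0,"dy":0,"dz":1,"jaw":1,"turn":0},
  ],
)

```text
time: 8.15
tool_pos: [0.5453, -0.0965, 0.1039]
tool_rot: [0.001, -0.001, 1.0, -0.0]
contact_force: [4.0, 0.1, 5.2]
gripper_width: 0.001
grasp_force: 2.9
```

Request:
apply_moves(
  series=[
    {"dx":0,"dy":0,"dz":1,"jaw":1,"turn":0},
    {"dx":0,"dy":0,"dz":1.5,"jaw":1,"turn":0},
    {"dx":0,"dy":0,"dz":1.5,"jaw":1,"turn":0},
  ],
)

```text
time: 8.4
tool_pos: [0.5454, -0.0965, 0.1036]
tool_rot: [0.0, -0.001, 1.0, -0.0]
contact_force: [1.0, 0.5, 11.9]
gripper_width: 0.002
grasp_force: 5.5
```

The rocker hit its stop at tip height 84.6 mm. I'll lift and check it.

Request:
apply_moves(
  series=[
    {"dx":0,"dy":0,"dz":-20,"jaw":1,"turn":0},
    {"dx":0,"dy":0,"dz":-60,"jaw":1,"turn":0},
    {"dx":0,"dy":0,"dz":-100,"jaw":1,"turn":0},
    {"dx":20,"dy":-35,"dz":-107,"jaw":1,"turn":0},
    {"dx":45,"dy":-55,"dz":-107,"jaw":1,"turn":0},
  ],
)

```text
time: 8.82
tool_pos: [0.5005, -0.1527, 0.212]
tool_rot: [0.001, -0.002, 1.0, -0.001]
contact_force: [-0.6, -1.1, -0.2]
gripper_width: -0.003
grasp_force: 0.0
```

Request:
apply_moves(
  series=[
    {"dx":0,"dy":0,"dz":0,"jaw":1,"turn":0},
    {"dx":0,"dy":0,"dz":0,"jaw":1,"turn":0},
  ],
)

```text
time: 8.98
tool_pos: [0.4975, -0.1515, 0.2069]
tool_rot: [-0.002, 0.001, 1.0, 0.001]
contact_force: [-0.8, 0.2, -0.3]
gripper_width: 0.002
grasp_force: 0.0
```

```bash
python3 w.py w5 rocker_far run_top aux_top; python3 -c "
import cv2,numpy as np
a=cv2.imread('pics/w3.png')[90:300,200:420];b=cv2.imread('pics/w5.png')[90:300,200:420]
cv2.imwrite('pics/c5.png',cv2.resize(np.hstack([a,b]),(800,382),interpolation=2))"
```

```text
8.9833 [ 0.4975 -0.1515  0.2069] [-0.83550323  0.21978298 -0.33043881] 0.0017308188504311568
cam [ 0.424 -0.152  0.331]
rocker_far 0.65 [378. 200. 424. 266.] 402 232 [ 0.5199 -0.0949  0.088 ] [ 0.5204 -0.0952]
rocker_far 0.55 [322. 118. 372. 165.] 346 142 [ 0.4514 -0.1379  0.088 ] [ 0.4511 -0.1374]
run_top 0.75 [255. 209. 314. 269.] 284 238 [ 0.5214 -0.1838  0.094 ] [ 0.5225 -0.1835]
run_top 0.5 [ 84.  98. 479. 333.] 276 196 [ 0.489  -0.1884  0.094 ] [ 0.5044 -0.1849]
aux_top 0.83 [154. 228. 183. 255.] 167 240 [ 0.5239 -0.2721  0.092 ] [ 0.5251 -0.271 ]
```

View pics/c5.png

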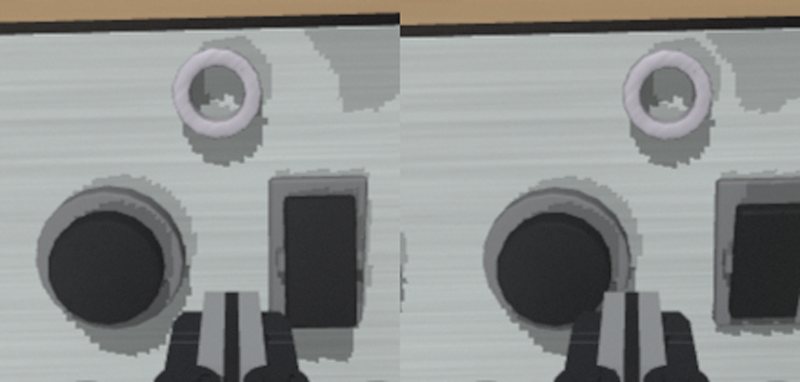

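In the right half the rocker's far end is now down inside the housing and its near end is raised, so it is on. The ring and the small button haven't moved. Next is the big button at (0.522, -0.183).

Request:
apply_moves(
  series=[
    {"dx":-24,"dy":-32,"dz":0,"jaw":1,"turn":0},
    {"dx":-24,"dy":-32,"dz":20,"jaw":1,"turn":0},
    {"dx":-24,"dy":-32,"dz":55,"jaw":1,"turn":0},
    {"dx":-24,"dy":-32,"dz":80,"jaw":1,"turn":0},
    {"dx":-24,"dy":-32,"dz":80,"jaw":1,"turn":0},
  ],
)

```text
time: 9.6
tool_pos: [0.5202, -0.1808, 0.1216]
tool_rot: [-0.006, -0.001, 1.0, 0.003]
contact_force: [-0.3, 0.2, -0.0]
gripper_width: -0.001
grasp_force: 0.0
```

Request:
apply_moves(
  series=[
    {"dx":0,"dy":0,"dz":4,"jaw":1,"turn":0},
    {"dx":0,"dy":0,"dz":8,"jaw":1,"turn":0},
    {"dx":0,"dy":0,"dz":12,"jaw":1,"turn":0},
    {"dx":0,"dy":0,"dz":15,"jaw":1,"turn":0},
    {"dx":0,"dy":0,"dz":15,"jaw":1,"turn":0},
  ],
)

```text
time: 10.02
tool_pos: [0.5243, -0.1835, 0.1144]
tool_rot: [0.0, -0.001, 1.0, -0.0]
contact_force: [-0.2, -0.1, -0.0]
gripper_width: -0.001
grasp_force: 0.0
```

Request:
apply_moves(
  series=[
    {"dx":0,"dy":0,"dz":2,"jaw":1,"turn":0},
    {"dx":0,"dy":0,"dz":4,"jaw":1,"turn":0},
    {"dx":0,"dy":0,"dz":6,"jaw":1,"turn":0},
    {"dx":0,"dy":0,"dz":8,"jaw":1,"turn":0},
    {"dx":0,"dy":0,"dz":8,"jaw":1,"turn":0},
  ],
)

```text
time: 10.43
tool_pos: [0.5245, -0.1837, 0.1064]
tool_rot: [0.001, -0.001, 1.0, -0.0]
contact_force: [-0.1, 0.2, 5.5]
gripper_width: -0.002
grasp_force: 2.5
```

Request:
apply_moves(
  series=[
    {"dx":0,"dy":0,"dz":1,"jaw":1,"turn":0},
    {"dx":0,"dy":0,"dz":2,"jaw":1,"turn":0},
    {"dx":0,"dy":0,"dz":2,"jaw":1,"turn":0},
  ],
)

```text
time: 10.68
tool_pos: [0.5246, -0.1837, 0.105]
tool_rot: [0.001, -0.001, 1.0, -0.0]
contact_force: [0.3, 0.6, 6.3]
gripper_width: 0.001
grasp_force: 3.5
```

Request:
apply_moves(
  series=[
    {"dx":0,"dy":0,"dz":1,"jaw":1,"turn":0},
    {"dx":0,"dy":0,"dz":1,"jaw":1,"turn":0},
    {"dx":0,"dy":0,"dz":1,"jaw":1,"turn":0},
  ],
)

```text
time: 10.93
tool_pos: [0.5246, -0.1837, 0.1049]
tool_rot: [0.001, -0.001, 1.0, -0.0]
contact_force: [-3.7, 1.4, 11.2]
gripper_width: 0.005
grasp_force: 5.7
```

Run:
```python
from h import *
s=grab_frame("scene");t=grab_frame("top")
b=cv2.resize(s["pixels"][130:380,200:450],(400,400),interpolation=2);a=cv2.resize(t["pixels"][90:270,180:420],(400,300),interpolation=2)
cv2.imwrite("pics/f.png",np.hstack([b,np.vstack([a,a[:100]*0])])[...,::-1]);print(state()["tool_pos"],state()["contact_force"])
```

```text
[ 0.52463575 -0.18373514  0.10495733] [-2.85290817  2.32251806 10.60509572]
```

View pics/f.png

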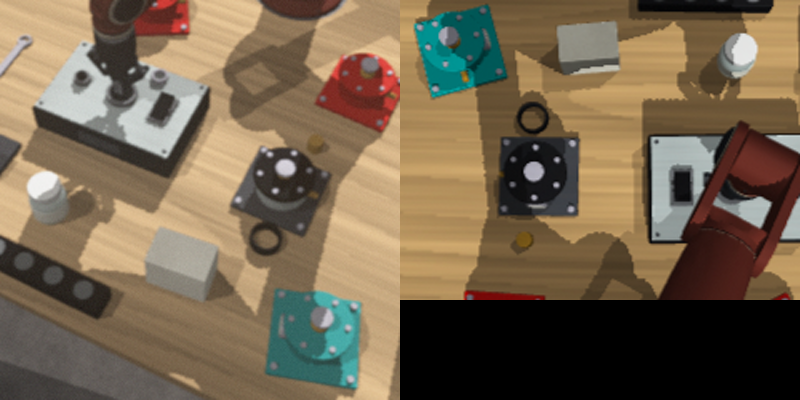

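The final view shows the cell, weight and holder undisturbed, the vent disc low on its boss, and the fingers holding the big button down at about 11 N against its stop. I'm handing it in.

```bash
python3 -c "
from plant import ticket
print(ticket.job_done())"
```

```text
the job is handed in; nothing more can be done
None
```

I pressed the vent plunger fully home, switched the pump rocker on, and handed the job in still holding the big round button at its stop (about 11 N); the small button was left alone and nothing looked disturbed in the final pictures.

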